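Un-nest two parts trays and click them into their sprung docks

TASK

The tall narrow parts tray stands nested inside the low wide one. Lift the tall tray out first, leaving the low tray where it stands, and slide the tall tray into the narrow dock from its open end, pushing it fully home until the sprung balls click into its notches. Then slide the low tray, empty, into the wide dock in the same way until it clicks home; let go of both and do not disturb the oil can, tape measure or pliers.

Things in the scene. Friction and masses are not known exactly. Their poses are not given: they have to be found in the camera images.
- tall_tray_mid (a point): Centre (half-way up) of the tall tray: open, plain grey plastic, ends alike. Body 84 mm long (x), 38 wide (y), 76 high (z up), walls 3, floor 5. A foot flange 11 mm thick along each long side makes it 50 wide at the bottom, with an 11 mm notch half-way along each side. 0.2 kg. Starts inside the low tray, aligned, top 36 mm above its rim.
- low_tray_mid (a point): Centre (half-way up) of the low tray: open, plain grey plastic, ends alike. Body 104 mm long (x), 61 wide (y), 45 high (z up), walls 3, floor 5. A foot flange 11 mm thick along each long side makes it 73 wide at the bottom, with an 11 mm notch half-way along each side. 0.3 kg. Starts on the table.
- narrow_dock_home (a point): Home point of the narrow dock (for the tall tray), a fixed flat slippery steel slide-in dock: top of its deck, 6 mm above the table, under the centre of a tray that is home. z up, x points inward, the way the tray slides (away from the robot). Deck 82 mm wide, from x = -130 mm (open end) to +54. At x = +42.5 a back stop, within 1 mm of the end of a tray that is home.
- narrow_dock_mouth (a point): Start of the narrow dock's rails, 40 mm before home, at deck level; axes as the home point. Lane 54 mm wide (tall tray's foot + 2 mm each side), rail tops 17 mm above the deck. Lips overhang the foot 13 mm above the deck, 43 mm apart: trays cannot drop in from above, but are set on the open deck and slid in. Flared lead-ins, 31 mm long, widen the lane by 10 mm each side.
- wide_dock_home (a point): Home point of the wide dock (for the low tray), a fixed flat slippery steel slide-in dock: top of its deck, 6 mm above the table, under the centre of a tray that is home. z up, x points inward, the way the tray slides (away from the robot). Deck 105 mm wide, from x = -130 mm (open end) to +64. At x = +52.5 a back stop, within 1 mm of the end of a tray that is home.
- wide_dock_mouth (a point): Start of the wide dock's rails, 40 mm before home, at deck level; axes as the home point. Lane 77 mm wide (low tray's foot + 2 mm each side), rail tops 17 mm above the deck. Lips overhang the foot 13 mm above the deck, 66 mm apart: trays cannot drop in from above, but are set on the open deck and slid in. Flared lead-ins, 31 mm long, widen the lane by 10 mm each side.
- narrow_dock_ball_left (a joint): Sprung detent ball (brass, 14 mm, polished) in the left rail of the narrow dock at the home point's x. 0 = out in the lane; grows in m as it is pushed back (max 0.007). Spring: 3 N + 1.5 N per mm. The tray's foot flange pushes it back about 2.5 mm; it springs out to 0 when the tray's notch arrives. Pushing a tray past the pair takes about 9 N at first, then 2 to 3 N up to the click.
- narrow_dock_ball_right (a joint): Sprung detent ball (brass, 14 mm, polished) in the right rail of the narrow dock at the home point's x. 0 = out in the lane; grows in m as it is pushed back (max 0.007). Spring: 3 N + 1.5 N per mm. The tray's foot flange pushes it back about 2.5 mm; it springs out to 0 when the tray's notch arrives. Pushing a tray past the pair takes about 9 N at first, then 2 to 3 N up to the click.
- wide_dock_ball_left (a joint): Sprung detent ball (brass, 14 mm, polished) in the left rail of the wide dock at the home point's x. 0 = out in the lane; grows in m as it is pushed back (max 0.007). Spring: 3 N + 1.5 N per mm. The tray's foot flange pushes it back about 2.5 mm; it springs out to 0 when the tray's notch arrives. Pushing a tray past the pair takes about 9 N at first, then 2 to 3 N up to the click.
- wide_dock_ball_right (a joint): Sprung detent ball (brass, 14 mm, polished) in the right rail of the wide dock at the home point's x. 0 = out in the lane; grows in m as it is pushed back (max 0.007). Spring: 3 N + 1.5 N per mm. The tray's foot flange pushes it back about 2.5 mm; it springs out to 0 when the tray's notch arrives. Pushing a tray past the pair takes about 9 N at first, then 2 to 3 N up to the click.
- oil_can: Red oil can with an upright spout, 70 mm across, 150 mm high; origin at the centre of its underside. Leave alone.
- tape_measure: Yellow tape measure, 66 x 76 x 34 mm; origin at the centre of its underside. Leave alone.
- pliers_red: Pliers with red handles lying flat, 56 x 170 x 14 mm; origin at the centre of the underside. Leave alone.
Not all that is in view belongs to the job. Leave any green look-alike of the part that bears tall_tray_mid alone.

How it is judged:
By the outcome, as a careful person would: the job done as asked, in the order asked, and still so for the second after the job is handed in, with the robot touching nothing.
It also fails if it takes over 72 s, if anything falls off the work surface, if the arm or the gripper's body presses on something with over 40 N, if the wrist force passes 120 N, or if a joint passes its speed limit or range.

ROBOT

A 6-joint arm with a two-finger parallel gripper is mounted at the origin on a cart in front of the work surface, level with it; the furniture and walls round the work are solid. World frame = base frame: x ahead of the robot, y to its left, z up, the work surface at z = 0. Lengths are in m, angles in rad, forces in N, time in s.
With the tool pointing down it reaches from about 0.3 to 0.775 m from the base axis. Payload 14.6 kg.
Tool frame: the origin (TCP) lies on the centre line of the jaws, within the pads' length; the fingertips stand 19 mm ahead of it and the grasp point (between the pads) is the TCP; y points along the fingers, x is the direction in which the jaws open and shut, and the axes are right-handed (so a half turn about y gives the same grasp; the last joint's range is limited). The gripper opens to 94 mm and grips with 3 to 60 N. Pads are 16 mm wide; open, the fingers measure 119 mm over their backs; the gripper's body (75 mm by 177 mm) begins 78 mm behind the grasp point.
Start: joints at [1.15, 0.3, 1.521, -0, 1.321, -0.067], TCP at [0.191, 0.516, 0.224] pointing down, gripper open.
Joint ranges: [-3.03, 3.03], [-0.79, 2.21], [0.23, 2.52], [-1.04, 4.18], [0, 3.07], [-2.55, 2.55]. Speed limits (rad/s): [2.22, 2.22, 2.57, 3.14, 3.14, 3.14].

INTERFACE

Orientations are given as [roll, pitch, yaw] about the fixed x, y, z axes, in that order (R = Rz(yaw) Ry(pitch) Rx(roll)).
In Python, from station import ctrl, optics gives the robot as it stands.
- The arm moves only by the tool jog_arm, never from a script. Its argument "targets" is a list of rows, each a list of 3 entries, a list of its own where there are three numbers: the finger opening in cm, from 0 to 9.4, then the shift along the tool's x, y, z in cm, then the turn about the tool's y in rad. A call has 1 to 10 rows; each row is the pose to reach, as a shift and turn from the pose commanded when the call began, along the tool's axes at that moment; what a row does not reach only later rows make up. A row lasts 1/10 s, in which the tool goes at most 50 mm and 8.59 degrees, less where a joint would pass 70% of its speed; a pose out of reach is approached as far as the arm can. A call with a gripper value outside its range is refused whole. The fingers move at their own pace and stop on an object; "grip_force" is the grip in N (left out, the last holds). Time passes only in rows, so rows that repeat a pose let the fingers close. It gives the time, the measured TCP pose, the force and the opening at its end, in the units of the state.
- ctrl.get_obs(): the state, without advancing time (a new reading comes with each control period).
- optics.camera(name): name is "scene" or "top" or "wrist"; returns a dict with "img" (384x512x3 uint8, red, green, blue), "range_z" (384x512 float32, m along the optical axis (not along the pixel's ray), 0 where there is no reading), "camera_matrix" (3x3 intrinsics, pixels), "world_to_cam" (4x4, takes a point from world to camera coordinates); the wrist camera has in their place "mount" (4x4, takes a point from camera to tool coordinates, whose origin is the TCP and whose axes are the tool frame's). Camera axes: x right, y up, looking along -z (the intrinsics and any distortion apply to the point x, -y, -z); pixel columns grow to the right and rows downward; lengths in m; the calibration is good to about 2 mm. The wrist camera is an equidistant fisheye: a pixel r from the principal point sees the ray r / f radians off the axis. A picture is of the moment at which its call begins: read the wrist's pose just before it.
- ctrl.hand_in(): hands the job in, once; it reports no verdict.
The state is a dict: "time_s": time; "qpos": joint angles; "joint_vel": joint speeds; "tau": joint torques, N m; "ee_pos": TCP position; "eef_rot": TCP orientation; "force": force on the tool from outside, world axes, zero at the start; "moment": the same for the moment, N m; "grip_width": finger opening in m.
Only numpy, scipy, OpenCV 4.12 (cv2) and the standard library are available. Lean on these libraries where they do the work, as an engineer would, in place of code of your own. Each camera call takes 0.05 s, during which the arm holds its last target. There are 200 camera calls.

## Working session

There is one attempt and no reset: what is moved stays moved. The work goes in short steps, Python scripts to look and compute and a tool call to move; the robot and the scene stay as the last step left them, time stands still between calls to the robot, and variables do not carry over. Pictures are saved under pics/ and viewed, about 8 in all and at most 12, crops included, and the job is handed in when it is done.

Besides the shell and the picture viewer there is one more tool, called by a JSON object that holds its "method" and its "body". jog_arm: Moves the arm, as the interface text tells. Its arguments: {"type":"object","properties":{"targets":{"type":"array","items":{"type":"array"}},"grip_force":{"type":"number"}},"required":["targets"]}

```bash
mkdir -p pics; ls; cat > h.py <<'E'
import numpy as np, cv2
from station import ctrl, optics
def cam(n):
    c=optics.camera(n); return c
def save(n,c,crop=None,s=1):
    im=c["img"][:,:,::-1]
    if crop: r0,r1,c0,c1=crop; im=im[r0:r1,c0:c1]
    cv2.imwrite("pics/"+n,cv2.resize(im,None,fx=s,fy=s,interpolation=cv2.INTER_CUBIC))
def world(c):
    d=c["range_z"];K=c["camera_matrix"];v,u=np.mgrid[:d.shape[0],:d.shape[1]]
    P=np.stack([(u-K[0,2])/K[0,0]*d,-(v-K[1,2])/K[1,1]*d,-d,np.ones_like(d)],-1)
    W=P@np.linalg.inv(c["world_to_cam"]).T
    W[d==0]=np.nan
    return W[...,:3]
E
python3 - <<'E'
from h import *
print({k:np.round(v,3) for k,v in ctrl.get_obs().items()})
for n in ("top","scene"):
    c=cam(n); save(n+"0.png",c,s=1.5); np.savez(n+"0.npz",**{k:v for k,v in c.items()}); print(n,c.keys(),c["camera_matrix"],c["world_to_cam"])
E
```

```text
pics
{'time_s': np.float64(0.0), 'qpos': array([ 1.15 ,  0.3  ,  1.522,  0.   ,  1.321, -0.067]), 'joint_vel': array([ 0.002,  0.   , -0.   ,  0.002,  0.001, -0.   ]), 'tau': array([-0.0000e+00, -5.3181e+01, -3.5274e+01,  7.1000e-02,  2.4000e-02,
       -0.0000e+00]), 'ee_pos': array([0.19 , 0.516, 0.224]), 'eef_rot': array([-1.571e+00,  1.000e-03,  1.217e+00]), 'force': array([ 0.42 ,  0.015, -0.124]), 'moment': array([-0.006,  0.018, -0.009]), 'grip_width': np.float64(0.094)}
top dict_keys(['img', 'range_z', 'camera_matrix', 'world_to_cam']) [[487.9866028    0.         262.15440646]
 [  0.         487.9866028  198.06633976]
 [  0.           0.           1.        ]] [[-0.02071198 -0.99971068  0.0122299   0.02400614]
 [ 0.98116328 -0.01797471  0.1923422  -0.53889768]
 [-0.19206673  0.01598332  0.9812517  -1.64125453]
 [ 0.          0.          0.          1.        ]]
scene dict_keys(['img', 'range_z', 'camera_matrix', 'world_to_cam']) [[347.73851555   0.         258.86826119]
 [  0.         347.73851555 191.25675529]
 [  0.           0.           1.        ]] [[ 0.86404884 -0.50308335 -0.01807617 -0.445266  ]
 [ 0.385229    0.63766491  0.66706977 -0.27047202]
 [-0.32406516 -0.58334433  0.74477592 -0.96583274]
 [ 0.          0.          0.          1.        ]]
```

View pics/top0.png

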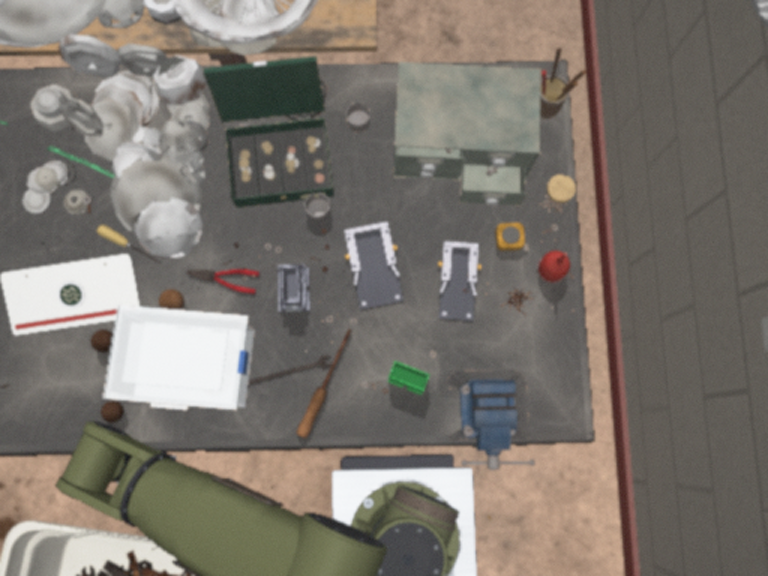

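View pics/scene0.png

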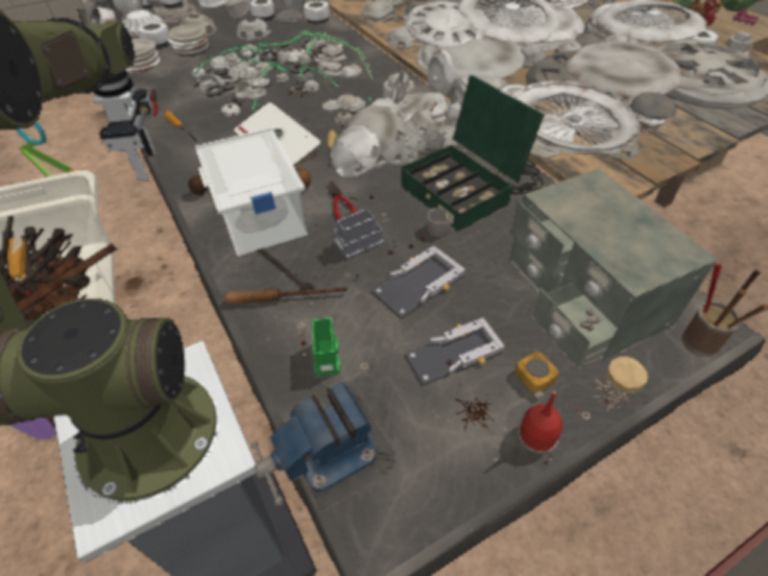

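Top view (1.5x): the grey nested trays are at about (293,288), the wide dock at (373,265) and the narrow dock at (460,280). The green look-alike at (408,378) is to be left alone, as are the pliers (230,280), tape (511,235) and can (555,265). The grey nested pair fits the description, so I'll confirm it in an enlarged crop and measure from depth.

```bash
python3 - <<'E'
from h import *
c=dict(np.load("top0.npz")); W=world(c)
a=c["img"][165:221,170:226,::-1]; b=c["img"][140:221,225:330,::-1]
A=cv2.resize(a,(392,392),interpolation=cv2.INTER_CUBIC);B=cv2.resize(b,None,fx=4.8,fy=4.8,interpolation=cv2.INTER_CUBIC)[:389]
B=cv2.resize(b,(400,309),interpolation=cv2.INTER_CUBIC)
im=np.zeros((392,800,3),np.uint8); im[:,:392]=A; im[:309,400:]=B
cv2.imwrite("pics/crop1.png",im)
np.set_printoptions(linewidth=250,suppress=True)
def rect(name,r0,r1,c0,c1,z0,z1):
    P=W[r0:r1,c0:c1].reshape(-1,3); P=P[(P[:,2]>z0)&(P[:,2]<z1)]
    r=cv2.minAreaRect((P[:,:2]*1000).astype(np.float32)); print(name,len(P),r, np.round(cv2.boxPoints(r)).tolist(), "z",np.nanpercentile(P[:,2],[5,50,95]).round(4))
rect("table",225,250,250,260,-1,1)
rect("tall",165,221,170,226,.060,.1)
rect("tallrim",165,221,170,226,.072,.1)
rect("all",165,221,170,226,.025,.1)
rect("foot",165,221,170,226,.006,.1)
rect("wide",145,210,225,275,.0035,.04)
rect("wide rails",145,210,225,275,.015,.04)
rect("narrow",155,218,285,325,.0035,.04)
rect("narrow rails",155,218,285,325,.015,.04)
print((W[168:216:2,178:214:2,2]*1000).round(0).astype(int))
E
```

```text
table 249 ((410.3971252441406, 42.497047424316406), (31.91680145263672, 85.72210693359375), 88.96446228027344) [[367.0, 27.0], [453.0, 26.0], [454.0, 58.0], [368.0, 59.0]] z [-0.0054  0.0005  0.0069]
tall 124 ((567.528076171875, 247.6925048828125), (85.2483901977539, 39.478179931640625), 1.6901143789291382) [[524.0, 266.0], [526.0, 227.0], [611.0, 229.0], [610.0, 269.0]] z [0.0622 0.078  0.0866]
tallrim 97 ((567.39111328125, 247.873779296875), (38.94725036621094, 84.49371337890625), 89.84353637695312) [[525.0, 229.0], [610.0, 228.0], [610.0, 267.0], [525.0, 267.0]] z [0.0729 0.0801 0.0872]
all 359 ((569.37109375, 248.76536560058594), (104.54458618164062, 62.35042953491211), 0.9934986233711243) [[517.0, 279.0], [518.0, 217.0], [622.0, 219.0], [621.0, 281.0]] z [0.0285 0.0484 0.0844]
foot 923 ((573.3651123046875, 243.54495239257812), (197.43780517578125, 202.838134765625), 89.72172546386719) [[471.0, 145.0], [674.0, 144.0], [675.0, 342.0], [472.0, 343.0]] z [0.0063 0.0149 0.0804]
wide 1739 ((627.8541259765625, 56.22011947631836), (178.2420654296875, 237.45648193359375), 89.319541931152
[... 9267 characters left out ...]
                   -3                   -1                   -8                   -6                   -2
                     1                    3                   -4                    5                    2                   -1                    2]
 [                   6                    1                   -4                   -1                    0                   -1                   10                   -2                   -3                   -1                   -3
                    -1                    1                   -1                    5                    0                    0                   -1]]<stdin>:21: RuntimeWarning: invalid value encountered in cast
```

View pics/crop1.png

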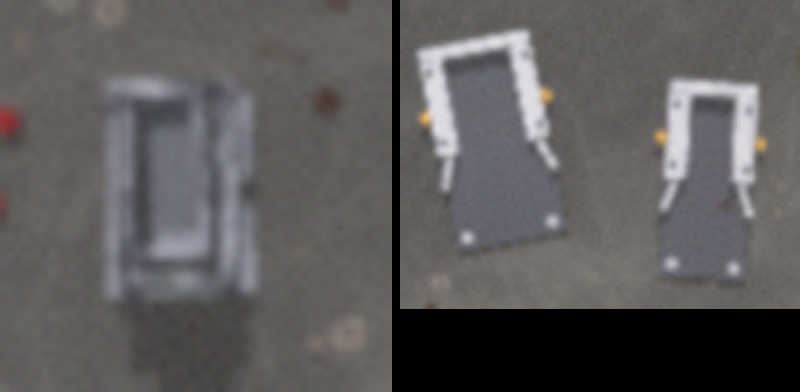

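The crop confirms the nested grey pair, with the tall rim inside the low one. It also shows both docks, open end towards the robot, with brass balls at (425,119)/(546,95) on the wide dock and (661,138)/(760,145) on the narrow one. Next I'll compute dock points and clearance heights.

```bash
cat >> h.py <<'E'
def ray2z(c,u,v,z):
    K=c["camera_matrix"];M=np.linalg.inv(c["world_to_cam"])
    d=M[:3,:3]@np.array([(u-K[0,2])/K[0,0],-(v-K[1,2])/K[1,1],-1]);o=M[:3,3]
    return o+d*(z-o[2])/d[2]
E
python3 - <<'E'
from h import *
np.set_printoptions(suppress=True,precision=4)
c=dict(np.load("top0.npz"));W=world(c)
s=105/400
for n,x,y,z in [("Wball L",425,119,.012),("Wball R",546,95,.012),("Wfront L",461,252,.006),("Wfront R",566,230,.006),("Wback L",418,50,.023),("Wback R",527,30,.023),
 ("Nball L",661,138,.012),("Nball R",760,145,.012),("Nfront L",659,276,.006),("Nfront R",743,281,.006),("Nback L",671,80,.023),("Nback R",757,85,.023)]:
    print(n,ray2z(c,225+(x-400+.5)*s-.5,140+(y+.5)*s-.5,z)*1000//.1/10)
print("box max z",np.nanpercentile(W[205:275,65:170,2],99))
t=dict(np.load("top0.npz"))["img"]
E
```

```text
Wball L [648.6 121.9  12. ]
Wball R [670.    7.3  12. ]
Wfront L [521.7  89.7   6. ]
Wfront R [540.8  -8.7   6. ]
Wback L [713.  127.4  23. ]
Wback R [730.8  24.2  22.9]
Nball L [ 626.2 -100.1   12. ]
Nball R [ 617.8 -193.2   12. ]
Nfront L [495.6 -94.4   6. ]
Nfront R [ 489.4 -172.6    6. ]
Nback L [ 679.6 -110.5   22.9]
Nback R [ 673.3 -191.4   22.9]
box max z 0.16771654716375942
```

{"method": "jog_arm", "body": {"targets": [[9.4, [0, 0, -4], 0], [9.4, [0, 0, -8], 0]]}}

```text
time_s: 0.3
ee_pos: [0.2659, 0.488, 0.2242]
eef_rot: [-1.571, 0.001, 1.219]
force: [0.2, 1.0, -0.1]
grip_width: 0.0937
```

{"method": "jog_arm", "body": {"targets": [[9.4, [-1, -3, -4], -0.1], [9.4, [-2.2, -3, -8], -0.2], [9.4, [-3.6, -3, -12], -0.3], [9.4, [-5, -3, -16], -0.37], [9.4, [-6.5, -2, -20], -0.37], [9.4, [-8, -1, -24], -0.37], [9.4, [-9.5, 0, -28], -0.37], [9.4, [-11, 1, -32], -0.37], [9.4, [-12.1, 2, -36.5], -0.37], [9.4, [-12.1, 2, -36.5], -0.37]]}}

```text
time_s: 1.3
ee_pos: [0.5686, 0.2446, 0.2019]
eef_rot: [-1.568, 0.002, 1.583]
force: [-0.7, -0.2, 0.1]
grip_width: 0.094
```

```bash
python3 - <<'E'
from h import *
o=ctrl.get_obs();print(o["time_s"],o["ee_pos"],o["eef_rot"],o["qpos"])
c=cam("wrist");save("w1.png",c,s=1.5);np.savez("w1.npz",obs_p=o["ee_pos"],obs_r=o["eef_rot"],**c);print(c["camera_matrix"],c["mount"])
E
```

```text
1.3 [0.56856083 0.24461629 0.20190671] [-1.56808643  0.0016146   1.5827082 ] [ 3.47389234e-01  4.73393216e-01  1.33530739e+00 -6.50276586e-04
  1.33598248e+00 -1.23516450e+00]
[[297.31863964   0.         257.31711406]
 [  0.         297.31863964 190.17158562]
 [  0.           0.           1.        ]] [[ 9.99999887e-01 -3.25486774e-05 -4.73972886e-04 -5.96272528e-04]
 [-4.51335176e-04  2.46428022e-01 -9.69160991e-01 -1.60365853e-01]
 [ 1.48345109e-04  9.69161095e-01  2.46427980e-01  7.16720248e-02]
 [ 0.00000000e+00  0.00000000e+00  0.00000000e+00  1.00000000e+00]]
```

View pics/w1.png

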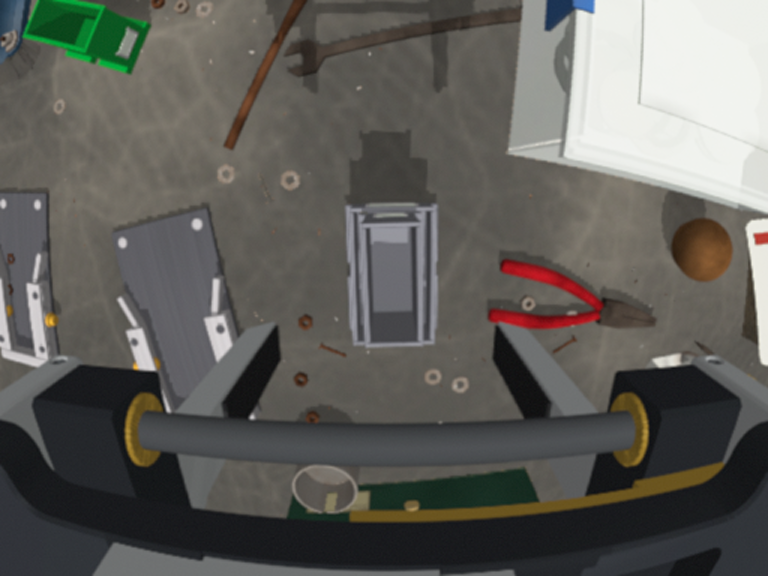

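The wrist view shows the nested trays centred at (392,275), with the low rim roughly at (350-436, 206-345). The pliers are to the right at (560,300) and the wide dock to the left. I'll measure the rims with the wrist depth.

```bash
cat >> h.py <<'E'
from scipy.spatial.transform import Rotation as Ro
def T(p,r):
    M=np.eye(4);M[:3,:3]=Ro.from_euler("xyz",r).as_matrix();M[:3,3]=p;return M
def wdirs(c,u,v):
    K=c["camera_matrix"];a=(u-K[0,2])/K[0,0];b=(v-K[1,2])/K[1,1];th=np.hypot(a,b);k=np.tan(th)/np.maximum(th,1e-9)
    return np.stack([a*k,-b*k,-np.ones_like(a*k)],-1)
def wworld(c,p,r):
    d=c["range_z"];v,u=np.mgrid[:d.shape[0],:d.shape[1]].astype(float)
    P=wdirs(c,u,v)*d[...,None];M=T(p,r)@c["mount"]
    W=P@M[:3,:3].T+M[:3,3];W[d==0]=np.nan;return W
def wray(c,p,r,u,v,z):
    M=T(p,r)@c["mount"];d=M[:3,:3]@wdirs(c,np.float64(u),np.float64(v));o=M[:3,3];return o+d*(z-o[2])/d[2]
def rect(W,name,r0,r1,c0,c1,z0,z1):
    P=W[r0:r1,c0:c1].reshape(-1,3);P=P[(P[:,2]>z0)&(P[:,2]<z1)]
    r=cv2.minAreaRect((P[:,:2]*1000).astype(np.float32));print(name,len(P),np.round(r[0],1),np.round(r[1],1),round(r[2],2),"z",np.percentile(P[:,2],[5,50,95]).round(4),np.round(P[:,:2].mean(0),4))
E
python3 - <<'E'
from h import *
z=dict(np.load("w1.npz"));p=z["obs_p"];r=z["obs_r"]
W=wworld(z,p,r)
rect(W,"table",110,130,280,320,-1,1)
rect(W,"tall",128,236,225,300,.066,.1)
rect(W,"low",128,236,225,300,.036,.055)
rect(W,"foot",128,236,225,300,.007,.1)
cv2.imwrite("pics/w1c.png",cv2.resize(z["img"][128:236,222:302,::-1],None,fx=5.5,fy=5.5,interpolation=cv2.INTER_CUBIC))
E
```

```text
table 798 [499.2 294.5] [23.5 48.6] 2.14 z [-0.0012  0.0001  0.0015] [0.4992 0.2943]
tall 1140 [568.3 247.8] [84.5 39.7] 2.29 z [0.0687 0.0808 0.0822] [0.5686 0.2479]
low 1305 [571.3 248.7] [104.5  62.9] 1.75 z [0.0377 0.0449 0.0517] [0.5675 0.2488]
foot 5326 [570.8 248.7] [105.7  73.2] 1.92 z [0.0094 0.036  0.0815] [0.57  0.248]
```

View pics/w1c.png

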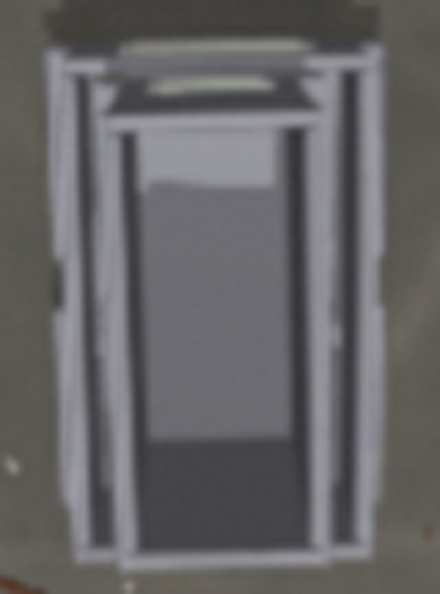

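The crop confirms that the grey tall tray stands inside the low one and is aligned with it. Wrist depth gives the tall centre as (0.568,0.248), yaw about 2°, rim z 0.081. The low tray is at (0.571,0.2487). Now I'll grasp the tall tray across y, just above the low rim.

{"method": "jog_arm", "body": {"targets": [[9.4, [0.35, 2, 0], -0.022], [9.4, [0.35, 5, 0], -0.022], [9.4, [0.35, 8, 0], -0.022], [9.4, [0.35, 11, 0], -0.022], [9.4, [0.35, 12.6, 0], -0.022], [9.4, [0.35, 13.2, 0], -0.022], [9.4, [0.35, 13.2, 0], -0.022]]}}

```text
time_s: 2.05
ee_pos: [0.5659, 0.2522, 0.0727]
eef_rot: [-1.571, -0.0, 1.609]
force: [-0.2, 0.3, -0.4]
grip_width: 0.0938
```

{"method": "jog_arm", "body": {"targets": [[3.5, [0, 0, 0], 0], [3.5, [0, 0, 0], 0], [3.5, [0, 0, 0], 0], [3.5, [0, 0, 0], 0], [3.5, [0, 0, 0], 0], [3.5, [0, 0, 0], 0], [3.5, [0, 0, 0], 0], [3.5, [0, 0, 0], 0]], "grip_force": 25}}

```text
time_s: 2.85
ee_pos: [0.566, 0.2516, 0.0724]
eef_rot: [-1.571, 0.0, 1.609]
force: [-0.3, -1.5, 2.1]
grip_width: 0.0377
```

{"method": "jog_arm", "body": {"targets": [[3.5, [0, -0.5, 0], 0], [3.5, [0, -1.5, 0], 0], [3.5, [0, -3, 0], 0], [3.5, [0, -5, 0], 0], [3.5, [0, -7.5, 0], 0], [3.5, [0, -10, 0], 0], [3.5, [0, -11, 0], 0], [3.5, [0, -11, 0], 0], [3.5, [0, -11, 0], 0]]}}

```text
time_s: 3.75
ee_pos: [0.5657, 0.2517, 0.1817]
eef_rot: [-1.57, 0.0, 1.609]
force: [-0.2, 0.6, -1.6]
grip_width: 0.0379
```

```bash
python3 - <<'E'
from h import *
o=ctrl.get_obs();p,r=o["ee_pos"],o["eef_rot"];print(o["time_s"],p,r,o["force"],o["grip_width"])
c=cam("wrist");save("w2.png",c,s=1.5);W=wworld(c,p,r)
i=np.argwhere((W[...,2]>.1)&(W[...,2]<.21)&(abs(W[...,0]-.566)<.07)&(abs(W[...,1]-.25)<.028))
P=W[i[:,0],i[:,1]]
h=np.histogram(P[:,2],bins=np.arange(.1,.21,.004));print([(round(a,3),n) for n,a in zip(*h) if n])
Q=P[(P[:,2]>.17)]
Mi=np.linalg.inv(T(p,r));Q=Q@Mi[:3,:3].T+Mi[:3,3]
print("tool frame rim: x,y,z pct",np.percentile(Q,[2,50,98],axis=0).round(4).tolist())
E
```

```text
3.75 [0.56567644 0.25165523 0.18165183] [-1.56979307e+00  2.80491156e-04  1.60903371e+00] [-0.17725423  0.6241376  -1.55921502] 0.03786396353238313
[(np.float64(0.116), np.int64(2197)), (np.float64(0.12), np.int64(935)), (np.float64(0.124), np.int64(299)), (np.float64(0.128), np.int64(170)), (np.float64(0.132), np.int64(226)), (np.float64(0.136), np.int64(221)), (np.float64(0.14), np.int64(240)), (np.float64(0.144), np.int64(239)), (np.float64(0.148), np.int64(283)), (np.float64(0.152), np.int64(286)), (np.float64(0.156), np.int64(291)), (np.float64(0.16), np.int64(186)), (np.float64(0.164), np.int64(206)), (np.float64(0.168), np.int64(239)), (np.float64(0.172), np.int64(241)), (np.float64(0.176), np.int64(254)), (np.float64(0.18), np.int64(304)), (np.float64(0.184), np.int64(325)), (np.float64(0.188), np.int64(1906)), (np.float64(0.192), np.int64(171)), (np.float64(0.196), np.int64(158)), (np.float64(0.2), np.int64(172)), (np.float64(0.204), np.int64(179))]
tool frame rim: x,y,z pct [[-0.0277, -0.0265, -0.0218], [-0.0002, -0.0085, 0.0102], [0.0252, 0.0103, 0.0394]]
```

View pics/w2.png

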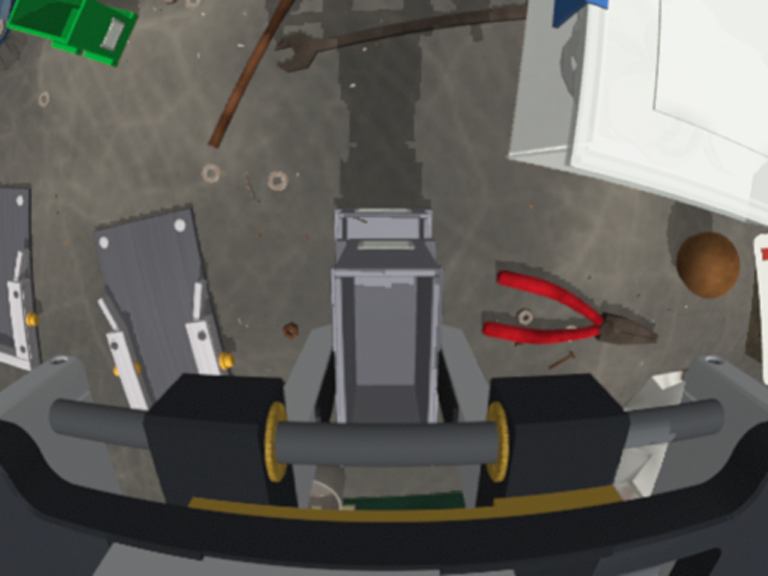

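The tall tray is held clear with its bottom at 0.114, so the TCP is 67.5 mm above the foot. The low tray still stands at (385,230) in view. I'll carry it to a hover before the narrow dock.

{"method": "jog_arm", "body": {"targets": [[3.5, [-3, 0, 0.8], 0.04], [3.5, [-7, 0, 1.5], 0.08], [3.5, [-11, 0, 2.3], 0.131], [3.5, [-15, 0, 3.0], 0.131], [3.5, [-19, 0, 3.8], 0.131], [3.5, [-23, 0, 4.5], 0.131], [3.5, [-27, 0, 5.3], 0.131], [3.5, [-31, 0, 6], 0.131], [3.5, [-35, 0, 6.8], 0.131], [3.5, [-38, 0, 7.4], 0.131]]}}

```text
time_s: 4.8
ee_pos: [0.5056, -0.1328, 0.1814]
eef_rot: [-1.569, -0.0, 1.477]
force: [0.6, -0.0, -1.7]
grip_width: 0.0379
```

{"method": "jog_arm", "body": {"targets": [[3.5, [-0.5, 0, 0.1], 0], [3.5, [-0.5, 0, 0.1], 0], [3.5, [-0.5, 0, 0.1], 0], [3.5, [-0.5, 0, 0.1], 0]]}}

```text
time_s: 5.2
ee_pos: [0.5053, -0.1346, 0.1822]
eef_rot: [-1.57, -0.0, 1.479]
force: [0.9, 0.3, -2.8]
grip_width: 0.0379
```

```bash
python3 - <<'E'
from h import *
o=ctrl.get_obs();p,r=o["ee_pos"],o["eef_rot"];print(o["time_s"],p,r,o["force"],o["qpos"])
c=cam("wrist");save("w3.png",c,s=1.5);np.savez("w3.npz",obs_p=p,obs_r=r,**c)
t=cam("top");np.savez("top3.npz",**t)
im=np.zeros((400,800,3),np.uint8)
im[:,:400]=cv2.resize(t["img"][165:221,170:226,::-1],(400,400),interpolation=cv2.INTER_CUBIC)
im[:,400:]=cv2.resize(t["img"][145:225,275:355,::-1],(400,400),interpolation=cv2.INTER_CUBIC)
cv2.imwrite("pics/top3.png",im)
W=world(t)
rect(W,"low now",165,221,170,226,.03,.06)
E
```

```text
5.2 [ 0.50528228 -0.13461007  0.18218988] [-1.57036611e+00 -2.12389418e-04  1.47935635e+00] [ 0.89828503  0.31864204 -2.78489886] [-3.30459944e-01  2.79320540e-01  1.64953194e+00  1.11553395e-04
  1.21320845e+00 -1.80985541e+00]
low now 136 [570.5 248.7] [104.5  62.4] 1.43 z [0.0315 0.0436 0.0505] [0.5671 0.2521]
```

View pics/w3.png

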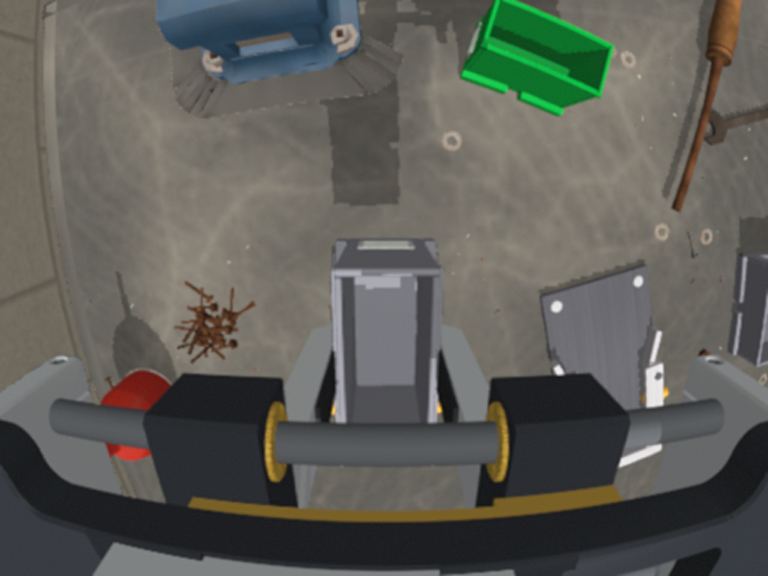

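Wrist view: the tray is held straight, and the narrow dock's balls just show on either side at (334,410) and (438,410), so they look symmetric about the tool axis. I'll cross-check the cameras using the dock's front screws.

```bash
python3 - <<'E'
from h import *
np.set_printoptions(suppress=True,precision=1)
s=105/400;t=dict(np.load("top0.npz"))
for n,x,y in [("WL",467,237),("WR",552,221),("NL",671,264),("NR",733,269)]:
    print("top",n,ray2z(t,225+(x-400+.5)*s-.5,140+(y+.5)*s-.5,.007)[:2]*1000)
def ref(z,u,v): # centroid of bright screw near u,v
    g=z["img"][int(v)-5:int(v)+6,int(u)-5:int(u)+6].astype(float).mean(2);w=np.clip(g-np.median(g)-35,0,None);yy,xx=np.mgrid[int(v)-5:int(v)+6,int(u)-5:int(u)+6];return (xx*w).sum()/w.sum(),(yy*w).sum()/w.sum()
for f,L in (("w1",[("WR",123,243),("WL",197,224),("NR",4,204),("NL",37,204)]),("w3",[("WR",557,307),("WL",638,281)])):
    z=dict(np.load(f+".npz"))
    for n,u,v in L:
        a=(u/1.5,v/1.5)
        if n!="NR": a=ref(z,*a)
        print(f,n,np.array(a),wray(z,z["obs_p"],z["obs_r"],*a,.007)[:2]*1000)
# wide dock balls in w3 & yellow pixels
z=dict(np.load("w3.npz"));im=z["img"].astype(int)
m=((im[...,0]-im[...,2])>70)&(im[...,1]>90)
k,l,st,ce=cv2.connectedComponentsWithStats(m.astype(np.uint8))
for i in range(1,k):
    if st[i,4]>4: print(st[i],ce[i], wray(z,z["obs_p"],z["obs_r"],*ce[i],.012)[:2]*1000)
E
```

```text
top WL [535.7  83.9]
top WR [549.5   4.2]
top NL [ 506.6 -105.8]
top NR [ 500.8 -163.5]
w1 WR [ 81.2 161.4] [549.1   2.6]
w1 WL [130.9 149. ] [534.6  82.2]
w1 NR [  2.7 136. ] [ 502.9 -162. ]
w1 NL [ 24.5 136.1] [ 507.2 -107.1]
w3 WR [370.7 204.1] [549.4   2.2]
w3 WL [425.1 187.2] [534.8  81.8]
[485   0   9  17 105] [489.4   7.8] [280.1 218.6]
[483  20   7  13  56] [485.9  26. ] [311.2 203.2]
[481  32   6   5  14] [483.5  33.6] [323.8 195.5]
[442 258   4   8  23] [443.2 261.2] [649.  124.6]
[428 263   2   5   8] [428.5 265. ] [650.1  98. ]
[292 269   3   6  15] [292.8 271.8] [ 628.5 -100.9]
[177 270  11  51 275] [180.6 297.9] [ 658.9 -254.2]
[186 270   4  10  28] [187.1 274.6] [ 622.  -237.4]
[221 271   2   6  11] [221.5 273.3] [ 622.4 -191.7]
[330 271   9  50 225] [334.9 297. ] [676.7 -44.5]
[328 310   3   6   9] [329.1 312.3] [702.6 -52.1]
[ 127  324  287   23 2011] [288.2 338.2] [ 743.7 -111.6]
```

```bash
python3 - <<'E'
from h import *
z=dict(np.load("w3.npz"));p,r=z["obs_p"],z["obs_r"];W=wworld(z,p,r);Mi=np.linalg.inv(T(p,r));Q=W@Mi[:3,:3].T+Mi[:3,3]
m=(abs(Q[...,1]+.0085)<.003)&(abs(Q[...,0])<.03)&(Q[...,2]>.012)&(Q[...,2]<.06)
P=Q[m];r_=cv2.minAreaRect((P[:,[0,2]]*1000).astype(np.float32));print(r_,len(P))
for lo in (.015,.02,.025,.03):
    s=P[(P[:,2]>lo)&(P[:,2]<lo+.005)];print(lo,s[:,0].min(),s[:,0].max())
print("near edge z",np.percentile(P[:,2],[90,98,100]))
# near end wall, below the rim
m=(Q[...,1]>0)&(Q[...,1]<.05)&(abs(Q[...,0])<.015)&(Q[...,2]>.035)&(Q[...,2]<.06);print("end wall",np.percentile(Q[m][:,2],[5,50,95]),m.sum())
E
```

```text
((-0.329315185546875, 25.972797393798828), (27.874828338623047, 39.97535705566406), 89.99009704589844) 1173
0.015 -0.02031821046382974 0.01941013142797232
0.02 -0.02025106397863327 0.019329813719262734
0.025 -0.020088653712212703 0.019658795172704413
0.03 -0.019837854391039134 0.019642662140189046
near edge z [0.03898209 0.03929368 0.03991356]
end wall [0.03898324 0.0392232  0.03996716] 704
```

Wrist depth places the held tray centred to 0.3 mm and 2.7 mm ahead of the TCP. Narrow dock home is about (0.6225,-0.147), yaw -5.3°. Now lowering.

{"method": "jog_arm", "body": {"targets": [[3.5, [-0.1, 2, 0.3], 0], [3.5, [-0.1, 5, 0.3], 0], [3.5, [-0.1, 8, 0.3], 0], [3.5, [-0.1, 9.5, 0.3], 0], [3.5, [-0.1, 10.3, 0.3], 0], [3.5, [-0.1, 10.3, 0.3], 0], [3.5, [-0.1, 10.3, 0.3], 0]]}}

```text
time_s: 6.0
ee_pos: [0.5025, -0.1364, 0.0803]
eef_rot: [-1.572, 0.0, 1.478]
force: [0.1, -0.0, -1.8]
grip_width: 0.0373
```

{"method": "jog_arm", "body": {"targets": [[3.5, [0, 0.15, 0], 0], [3.5, [0, 0.3, 0], 0], [3.5, [0, 0.4, 0], 0], [3.5, [0, 0.4, 0], 0], [3.5, [0, 0.4, 0], 0]]}}

```text
time_s: 6.5
ee_pos: [0.5021, -0.1364, 0.0755]
eef_rot: [-1.571, 0.0, 1.478]
force: [-0.0, 0.4, -2.4]
grip_width: 0.0378
```

{"method": "jog_arm", "body": {"targets": [[3.5, [0, 0.1, 0], 0], [3.5, [0, 0.2, 0], 0], [3.5, [0, 0.2, 0], 0], [3.5, [0, 0.2, 0], 0]]}}

```text
time_s: 6.9
ee_pos: [0.502, -0.1364, 0.0734]
eef_rot: [-1.571, -0.0, 1.478]
force: [0.3, 0.0, -1.5]
grip_width: 0.0381
```

{"method": "jog_arm", "body": {"targets": [[3.5, [0, 0.05, 0], 0], [3.5, [0, 0.1, 0], 0], [3.5, [0, 0.1, 0], 0]]}}

```text
time_s: 7.2
ee_pos: [0.5024, -0.1366, 0.0731]
eef_rot: [-1.572, 0.0, 1.478]
force: [-2.7, -0.5, 6.3]
grip_width: 0.0379
```

Deck contact. I'll ease off slightly and slide in.

{"method": "jog_arm", "body": {"targets": [[3.5, [0, -0.05, 0], 0], [3.5, [0, -0.05, -1], 0], [3.5, [0, -0.05, -2], 0], [3.5, [0, -0.05, -3], 0], [3.5, [0, -0.05, -4], 0], [3.5, [0, -0.05, -5], 0], [3.5, [0, -0.05, -5], 0]]}}

```text
time_s: 7.9
ee_pos: [0.5535, -0.1412, 0.0731]
eef_rot: [-1.573, 0.0, 1.478]
force: [2.2, 0.6, 5.5]
grip_width: 0.0378
```

```bash
python3 - <<'E'
from h import *
o=ctrl.get_obs();print(o["ee_pos"],o["eef_rot"],o["force"],o["moment"])
c=cam("top");save("t4.png",c,(140,225,270,340),8)
E
```

```text
[ 0.5535302  -0.14120902  0.07314588] [-1.57255728e+00  2.40507687e-04  1.47819228e+00] [2.15527064 0.63893916 5.46310061] [ 0.13207307 -0.29398094 -0.07311659]
```

View pics/t4.png

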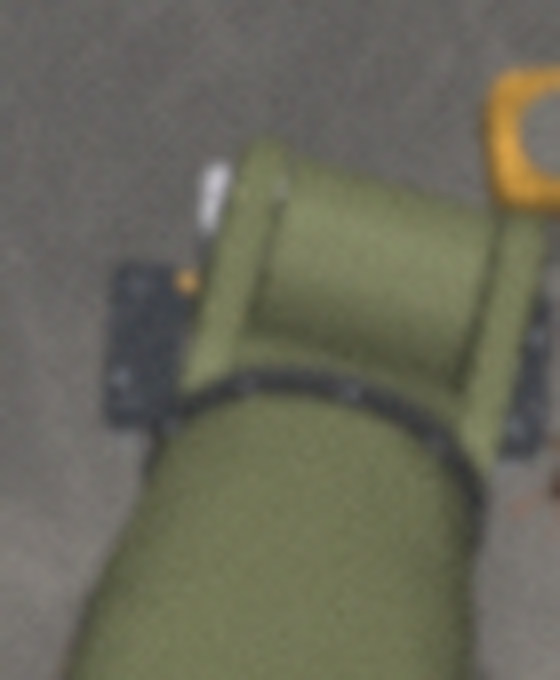

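The arm hides the dock from above, so I'll go by force. First I'll check oil can clearance for the gripper body.

```bash
python3 - <<'E'
from h import *
t=dict(np.load("top0.npz"));W=world(t);im=t["img"].astype(int)
m=(im[...,0]-im[...,1]>70);m[:,:345]=0;m[:150]=0;m[220:]=0;m[:,390:]=0
P=W[m];P=P[P[:,2]>.015];print(len(P),np.nanpercentile(P,[3,50,97],axis=0).round(3));print(P[P[:,2]>.09].mean(0))
E
```

```text
198 [[ 0.586 -0.387  0.054]
 [ 0.607 -0.36   0.074]
 [ 0.637 -0.34   0.097]]
[ 0.60769841 -0.36395897  0.12371787]
```

{"method": "jog_arm", "body": {"targets": [[3.5, [0, -0.03, -0.8], 0], [3.5, [0, -0.03, -1.6], 0], [3.5, [0, -0.03, -2.4], 0], [3.5, [0, -0.03, -2.4], 0]]}}

```text
time_s: 8.35
ee_pos: [0.5765, -0.1432, 0.0731]
eef_rot: [-1.571, -0.0, 1.478]
force: [0.4, 1.3, 2.7]
grip_width: 0.0379
```

{"method": "jog_arm", "body": {"targets": [[3.5, [0, 0, -0.7], 0], [3.5, [0, 0, -1.4], 0], [3.5, [0, 0, -2.1], 0], [3.5, [0, 0, -2.1], 0]]}}

```text
time_s: 8.75
ee_pos: [0.5975, -0.1451, 0.0731]
eef_rot: [-1.572, -0.0, 1.478]
force: [3.4, 0.1, 0.9]
grip_width: 0.0376
```

{"method": "jog_arm", "body": {"targets": [[3.5, [0, 0, -0.5], 0], [3.5, [0, 0, -1.0], 0], [3.5, [0, 0, -1.5], 0], [3.5, [0, 0, -1.5], 0]]}}

```text
time_s: 9.15
ee_pos: [0.612, -0.1466, 0.0731]
eef_rot: [-1.572, -0.0, 1.478]
force: [4.0, 0.7, 0.1]
grip_width: 0.0379
```

{"method": "jog_arm", "body": {"targets": [[3.5, [0, 0, -0.2], 0], [3.5, [0, 0, -0.4], 0], [3.5, [0, 0, -0.4], 0]]}}

```text
time_s: 9.45
ee_pos: [0.6162, -0.147, 0.0732]
eef_rot: [-1.572, 0.0, 1.478]
force: [5.0, 0.9, -2.1]
grip_width: 0.0379
```

{"method": "jog_arm", "body": {"targets": [[3.5, [0, 0, -0.2], 0], [3.5, [0, 0, -0.4], 0], [3.5, [0, 0, -0.4], 0]]}}

```text
time_s: 9.75
ee_pos: [0.6194, -0.1474, 0.0731]
eef_rot: [-1.57, 0.0, 1.478]
force: [0.5, 0.8, -0.9]
grip_width: 0.038
```

```bash
python3 - <<'E'
from h import *
o=ctrl.get_obs();p,r=o["ee_pos"],o["eef_rot"];print(o["time_s"],p,o["force"])
z=cam("wrist");np.savez("w5.npz",obs_p=p,obs_r=r,**z)
W=wworld(z,p,r);Mi=np.linalg.inv(T(p,r));Q=W@Mi[:3,:3].T+Mi[:3,3]
m=(Q[...,1]>-.005)&(Q[...,1]<.05)&(abs(Q[...,0])<.015)&(Q[...,2]>.03)&(Q[...,2]<.07);print("end wall",np.percentile(Q[m][:,2],[5,50,95]),m.sum())
save("w5.png",z,(130,300,160,360),4)
E
```

```text
9.75 [ 0.61939584 -0.14743405  0.07305326] [ 0.45780809  0.78683927 -0.94088764]
end wall [0.03905433 0.03927574 0.03997099] 805
```

View pics/w5.png

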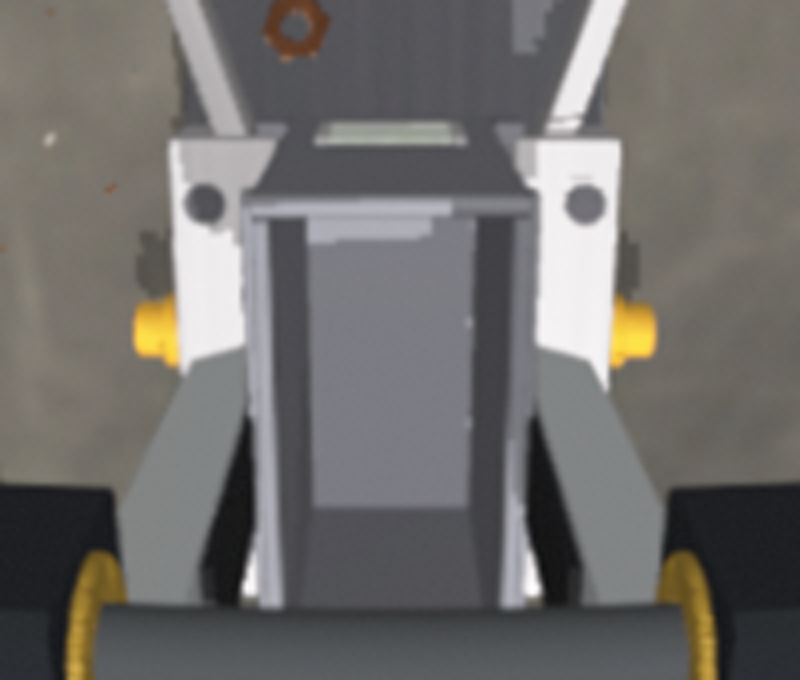

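The wrist view shows the tray between the rails, under the lips and with no slip, and both ball knobs protruding evenly at (155,330) and (635,330). I'll nudge it to feel the stop.

{"method": "jog_arm", "body": {"targets": [[3.5, [0, 0, -0.1], 0], [3.5, [0, 0, -0.1], 0]]}}

```text
time_s: 10.0
ee_pos: [0.62, -0.1474, 0.0731]
eef_rot: [-1.569, -0.0, 1.478]
force: [-5.7, 1.3, 2.2]
grip_width: 0.0379
```

{"method": "jog_arm", "body": {"targets": [[3.5, [0, 0, -0.1], 0], [3.5, [0, 0, -0.1], 0]]}}

```text
time_s: 10.2
ee_pos: [0.6203, -0.1475, 0.0732]
eef_rot: [-1.567, -0.0, 1.478]
force: [-12.8, 2.4, 6.8]
grip_width: 0.0378
```

{"method": "jog_arm", "body": {"targets": [[3.5, [0, 0, -0.1], 0], [3.5, [0, 0, -0.1], 0]]}}

```text
time_s: 10.4
ee_pos: [0.6207, -0.1475, 0.0734]
eef_rot: [-1.566, -0.0, 1.478]
force: [-18.7, 3.1, 11.1]
grip_width: 0.0377
```

```bash
cat > knobs.py <<'E'
from h import *
def knobs(f):
    z=dict(np.load(f)); im=z["img"].astype(int); m=((im[...,0]-im[...,2])>70)&(im[...,1]>90)
    k,l,st,ce=cv2.connectedComponentsWithStats(m[195:235].astype(np.uint8))
    for i in range(1,k):
        if st[i,4]>8: print(f,st[i],ce[i].round(1))
E
python3 - <<'E'
from h import *
from knobs import knobs
o=ctrl.get_obs();p,r=o["ee_pos"],o["eef_rot"];print(o["time_s"],p,o["force"])
z=cam("wrist");np.savez("w6.npz",obs_p=p,obs_r=r,**z)
knobs("w5.npz");knobs("w6.npz")
E
```

```text
10.4 [ 0.62074872 -0.14752146  0.07344825] [-18.67475227   3.05281742  11.14135128]
w5.npz [193   9  12  18 162] [198.7  17.3]
w5.npz [312   9  12  18 160] [317.5  17.7]
w5.npz [497  13   5  10  40] [499.4  17.4]
w6.npz [193   7  12  18 162] [198.7  15.9]
w6.npz [312   7  12  19 164] [317.3  16.2]
w6.npz [497  12   5  10  42] [499.4  16.4]
```

The stop is reached (-18.7 N), so the tray is home. I'll unload, release and lift.

{"method": "jog_arm", "body": {"targets": [[3.5, [0, 0, 0.25], 0], [3.5, [0, 0, 0.25], 0], [7, [0, 0, 0.25], 0], [7, [0, 0, 0.25], 0], [7, [0, 0, 0.25], 0], [9.4, [0, 0, 0.25], 0], [9.4, [0, 0, 0.25], 0], [9.4, [0, -2, 0.25], 0], [9.4, [0, -5, 0.25], 0], [9.4, [0, -9, 0.25], 0]]}}

```text
time_s: 11.45
ee_pos: [0.6193, -0.1472, 0.1629]
eef_rot: [-1.568, -0.001, 1.478]
force: [-0.5, 0.5, -0.1]
grip_width: 0.0938
```

```bash
python3 - <<'E'
from h import *
o=ctrl.get_obs();p,r=o["ee_pos"],o["eef_rot"];print(o["time_s"],p,r,o["force"],o["grip_width"])
z=cam("wrist");np.savez("w7.npz",obs_p=p,obs_r=r,**z)
save("w7.png",z,s=1.5)
W=wworld(z,p,r)
m=abs(W[...,2]-.082)<.006;m&=(abs(W[...,0]-.62)<.06)&(abs(W[...,1]+.147)<.035)
P=W[m];print(cv2.minAreaRect((P[:,:2]*1000).astype(np.float32)),np.median(P[:,2]))
print("near end x range at rim",np.percentile(P[:,0],[0.5,99.5]))
E
```

```text
11.45 [ 0.61934466 -0.14717735  0.16288252] [-1.56791144e+00 -5.67911461e-04  1.47803136e+00] [-0.4924436   0.47769218 -0.11840829] 0.09379207032996348
((622.10107421875, -147.86244201660156), (39.82536697387695, 84.51410675048828), 84.48306274414062) 0.0818977718466492
near end x range at rim [0.57903269 0.66389829]
```

View pics/w7.png

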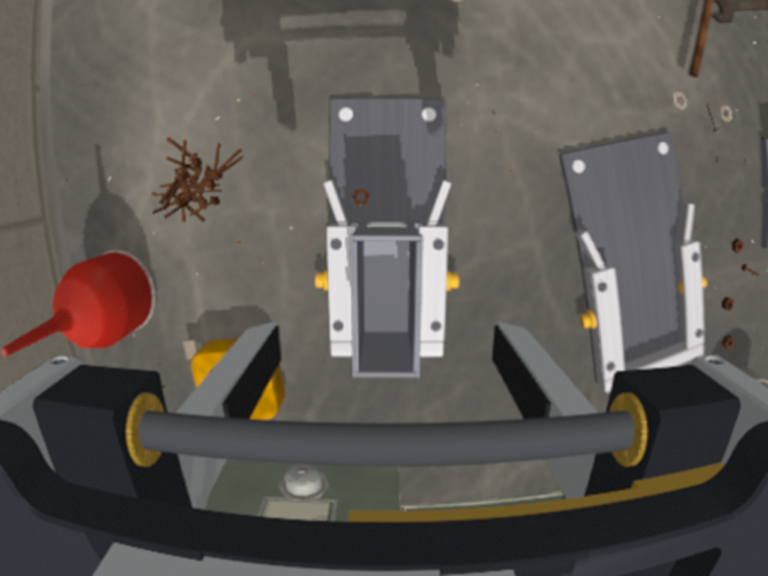

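The tall tray is home: wrist rim fit gives centre (0.622,-0.148), and both balls are out and even at (321,281) and (452,281). Next, hover over the low tray.

{"method": "jog_arm", "body": {"targets": [[9.4, [2, -1, 0.5], 0], [9.4, [6, -2, 1.3], 0], [9.4, [10, -3, 2.2], -0.06], [9.4, [14, -3, 3.0], -0.126], [9.4, [18, -3, 3.9], -0.126], [9.4, [22, -3, 4.8], -0.126], [9.4, [26, -3, 5.6], -0.126], [9.4, [30, -3, 6.5], -0.126], [9.4, [34, -3, 7.4], -0.126], [9.4, [38, -3, 8.3], -0.126]]}}

```text
time_s: 12.5
ee_pos: [0.5714, 0.241, 0.1928]
eef_rot: [-1.57, 0.0, 1.604]
force: [1.2, -0.7, 0.7]
grip_width: 0.094
```

{"method": "jog_arm", "body": {"targets": [[9.4, [1, 0, 0.2], 0], [9.4, [1, 0, 0.2], 0], [9.4, [1, 0, 0.2], 0], [9.4, [1, 0, 0.2], 0]]}}

```text
time_s: 12.9
ee_pos: [0.5705, 0.2473, 0.1932]
eef_rot: [-1.571, 0.0, 1.603]
force: [0.3, 0.9, 0.3]
grip_width: 0.094
```

```bash
python3 - <<'E'
from h import *
np.set_printoptions(suppress=True,precision=4)
o=ctrl.get_obs();p,r=o["ee_pos"],o["eef_rot"];print(o["time_s"],p,r)
z=cam("wrist");np.savez("w8.npz",obs_p=p,obs_r=r,**z)
W=wworld(z,p,r)
m=(abs(W[...,2]-.045)<.005)&(abs(W[...,0]-.57)<.08)&(abs(W[...,1]-.25)<.05);P=W[m]
print(cv2.minAreaRect((P[:,:2]*1000).astype(np.float32)),np.median(P[:,2]),len(P))
def fit(f,u,v):
    z=dict(np.load(f));u/=1.5;v/=1.5
    g=z["img"][int(v)-5:int(v)+6,int(u)-5:int(u)+6].astype(float).mean(2);w=np.clip(g-np.median(g)-35,0,None);yy,xx=np.mgrid[int(v)-5:int(v)+6,int(u)-5:int(u)+6]
    return wray(z,z["obs_p"],z["obs_r"],(xx*w).sum()/w.sum(),(yy*w).sum()/w.sum(),.007)[:2]
a=fit("w7.npz",346,115);b=fit("w7.npz",429,115);print("N",a,b,(a+b)/2,np.linalg.norm((a+b)/2-[.6221,-.1479]))
a=fit("w7.npz",578,167);b=fit("w7.npz",663,148);d=b-a;y=np.arctan2(-d[0],d[1]);mid=(a+b)/2;print("W",a,b,mid,"yaw",y,"home",mid+.119*np.array([np.cos(y),np.sin(y)]))
E
```

```text
12.9 [0.5705 0.2473 0.1932] [-1.5706  0.0002  1.6025]
((571.2244262695312, 248.85040283203125), (104.11238861083984, 63.26403045654297), 1.976326823234558) 0.044839059230540546 1082
N [ 0.5017 -0.1651] [ 0.507  -0.1101] [ 0.5043 -0.1376] 0.11820073811545162
W [0.5493 0.003 ] [0.5347 0.0832] [0.542  0.0431] yaw 0.1793046564497894 home [0.6591 0.0643]
```

The low tray hasn't moved: (0.571,0.249), yaw 2.0°. Wide home is about (0.659,0.064), yaw 0.18. Descending to grip the low tray.

{"method": "jog_arm", "body": {"targets": [[9.4, [0.1, 2, 0], 0], [9.4, [0.1, 5, 0], 0], [9.4, [0.1, 8, 0], 0], [9.4, [0.1, 11, 0], 0], [9.4, [0.1, 13.5, 0], 0], [9.4, [0.1, 14.6, 0], 0], [9.4, [0.1, 15, 0], 0], [9.4, [0.1, 15, 0], 0], [9.4, [0.1, 15, 0], 0]]}}

```text
time_s: 13.85
ee_pos: [0.5709, 0.2497, 0.0446]
eef_rot: [-1.573, -0.001, 1.604]
force: [0.9, 0.3, -0.4]
grip_width: 0.0938
```

{"method": "jog_arm", "body": {"targets": [[9.4, [-0.07, 0.3, 0], 0], [9.4, [-0.07, 0.3, 0], 0], [5.8, [-0.07, 0.3, 0], 0], [5.8, [-0.07, 0.3, 0], 0], [5.8, [-0.07, 0.3, 0], 0], [5.8, [-0.07, 0.3, 0], 0], [5.8, [-0.07, 0.3, 0], 0], [5.8, [-0.07, 0.3, 0], 0], [5.8, [-0.07, 0.3, 0], 0]], "grip_force": 25}}

```text
time_s: 14.75
ee_pos: [0.5703, 0.2489, 0.0403]
eef_rot: [-1.571, 0.0, 1.604]
force: [-0.1, -0.1, 0.6]
grip_width: 0.0606
```

{"method": "jog_arm", "body": {"targets": [[5.8, [0, -0.5, 0], 0], [5.8, [0, -2, 0], 0], [5.8, [0, -4, 0], 0], [5.8, [0, -6.5, 0], 0], [5.8, [0, -9, 0], 0], [5.8, [0, -10, 0], 0], [5.8, [0, -10, 0], 0], [5.8, [0, -10, 0], 0]]}}

```text
time_s: 15.55
ee_pos: [0.5699, 0.2487, 0.1394]
eef_rot: [-1.57, 0.0, 1.604]
force: [0.2, 0.0, -3.3]
grip_width: 0.0608
```

```bash
python3 - <<'E'
from h import *
o=ctrl.get_obs();p,r=o["ee_pos"],o["eef_rot"];print(o["time_s"],p,r,o["force"])
z=cam("wrist");np.savez("w9.npz",obs_p=p,obs_r=r,**z)
W=wworld(z,p,r);Mi=np.linalg.inv(T(p,r));Q=W@Mi[:3,:3].T+Mi[:3,3]
m=(abs(Q[...,1])<.012)&(abs(Q[...,0])<.025)&(Q[...,2]>.035)&(Q[...,2]<.07)
print("rim y",np.percentile(Q[m],[5,50,95],axis=0).round(4))
m=(Q[...,1]>-.002)&(Q[...,1]<.035)&(abs(Q[...,0])<.02)&(Q[...,2]>.046)&(Q[...,2]<.07);print("end wall",np.percentile(Q[m][:,2],[5,50,95]),m.sum())
m=(Q[...,1]<.02)&(Q[...,1]>-.015)&(abs(Q[...,0])<.036)&(Q[...,2]>.03)&(Q[...,2]<.05);P=Q[m];print(P[:,0].min(),P[:,0].max())
E
```

```text
15.55 [0.56989721 0.24874647 0.13942932] [-1.56978012e+00  3.72678406e-04  1.60400946e+00] [ 0.19373912  0.0435537  -3.30397987]
rim y [[-0.0221 -0.0056  0.048 ]
 [-0.0001 -0.0039  0.0503]
 [ 0.0223  0.0094  0.0511]]
end wall [0.05050256 0.05101382 0.05167626] 492
-0.03170457790554884 0.031112409657754664
```

The low tray is held straight, its centre 1 mm ahead of the TCP, foot 40 mm below it. Carry to the wide dock's open end.

{"method": "jog_arm", "body": {"targets": [[5.8, [-3, 0, 0.6], -0.07], [5.8, [-6.5, 0, 1.3], -0.148], [5.8, [-10, 0, 2.1], -0.148], [5.8, [-13.5, 0, 2.8], -0.148], [5.8, [-17, 0, 3.5], -0.148], [5.8, [-19.5, 0, 4.1], -0.148], [5.8, [-20.6, 0, 4.3], -0.148], [5.8, [-20.6, 0, 4.3], -0.148], [5.8, [-20.6, 0, 4.3], -0.148], [5.8, [-20.6, 0, 4.3], -0.148]]}}

```text
time_s: 16.6
ee_pos: [0.5342, 0.0427, 0.14]
eef_rot: [-1.57, -0.0, 1.753]
force: [0.2, -0.4, -1.8]
grip_width: 0.0605
```

{"method": "jog_arm", "body": {"targets": [[5.8, [0, 2, 0], 0], [5.8, [0, 5, 0], 0], [5.8, [0, 7, 0], 0], [5.8, [0, 8, 0], 0], [5.8, [0, 8.4, 0], 0], [5.8, [0, 8.4, 0], 0], [5.8, [0, 8.4, 0], 0], [5.8, [0, 8.4, 0], 0]]}}

```text
time_s: 17.4
ee_pos: [0.5346, 0.0416, 0.0572]
eef_rot: [-1.572, 0.0, 1.752]
force: [0.3, -0.7, -2.8]
grip_width: 0.0608
```

{"method": "jog_arm", "body": {"targets": [[5.8, [0, 0.5, 0], 0], [5.8, [0, 0.95, 0], 0], [5.8, [0, 0.95, 0], 0], [5.8, [0, 0.95, 0], 0]]}}

```text
time_s: 17.8
ee_pos: [0.534, 0.0416, 0.0466]
eef_rot: [-1.57, -0.0, 1.752]
force: [0.5, 0.5, -2.4]
grip_width: 0.0608
```

{"method": "jog_arm", "body": {"targets": [[5.8, [0, 0.08, 0], 0], [5.8, [0, 0.12, 0], 0], [5.8, [0, 0.12, 0], 0], [5.8, [0, 0.12, 0], 0]]}}

```text
time_s: 18.2
ee_pos: [0.5345, 0.0416, 0.0461]
eef_rot: [-1.572, 0.0, 1.752]
force: [-1.0, -0.2, 6.1]
grip_width: 0.0608
```

Deck contact again (z +6 N). Slide in.

{"method": "jog_arm", "body": {"targets": [[5.8, [-0.03, -0.08, -1], 0], [5.8, [-0.03, -0.08, -2], 0], [5.8, [-0.03, -0.08, -3], 0], [5.8, [-0.03, -0.08, -4], 0], [5.8, [-0.03, -0.08, -5], 0], [5.8, [-0.03, -0.08, -5], 0]]}}

```text
time_s: 18.8
ee_pos: [0.5846, 0.0505, 0.0462]
eef_rot: [-1.571, 0.0, 1.752]
force: [1.3, -0.3, 2.3]
grip_width: 0.0612
```

{"method": "jog_arm", "body": {"targets": [[5.8, [0, 0, -0.8], 0], [5.8, [0, 0, -1.6], 0], [5.8, [0, 0, -2.4], 0], [5.8, [0, 0, -2.4], 0]]}}

```text
time_s: 19.2
ee_pos: [0.6079, 0.0547, 0.0463]
eef_rot: [-1.572, 0.0, 1.752]
force: [2.8, 0.1, -1.0]
grip_width: 0.0605
```

{"method": "jog_arm", "body": {"targets": [[5.8, [0, 0, -0.8], 0], [5.8, [0, 0, -1.6], 0], [5.8, [0, 0, -2.2], 0], [5.8, [0, 0, -2.2], 0]]}}

```text
time_s: 19.6
ee_pos: [0.6293, 0.0586, 0.0463]
eef_rot: [-1.572, 0.0, 1.752]
force: [3.2, -0.3, -0.9]
grip_width: 0.0607
```

{"method": "jog_arm", "body": {"targets": [[5.8, [0, 0, -0.5], 0], [5.8, [0, 0, -1.0], 0], [5.8, [0, 0, -1.5], 0], [5.8, [0, 0, -1.5], 0]]}}

```text
time_s: 20.0
ee_pos: [0.6439, 0.0614, 0.0464]
eef_rot: [-1.572, 0.0, 1.752]
force: [2.4, -0.7, -1.4]
grip_width: 0.0606
```

{"method": "jog_arm", "body": {"targets": [[5.8, [0, 0, -0.3], 0], [5.8, [0, 0, -0.6], 0], [5.8, [0, 0, -0.9], 0], [5.8, [0, 0, -0.9], 0]]}}

```text
time_s: 20.4
ee_pos: [0.6533, 0.0632, 0.0465]
eef_rot: [-1.573, 0.0, 1.752]
force: [6.2, 0.9, -3.5]
grip_width: 0.0609
```

{"method": "jog_arm", "body": {"targets": [[5.8, [0, 0, -0.2], 0], [5.8, [0, 0, -0.4], 0], [5.8, [0, 0, -0.4], 0]]}}

```text
time_s: 20.7
ee_pos: [0.6562, 0.0637, 0.0462]
eef_rot: [-1.571, -0.0, 1.752]
force: [0.8, 0.3, -2.1]
grip_width: 0.0608
```

{"method": "jog_arm", "body": {"targets": [[5.8, [0, 0, -0.1], 0], [5.8, [0, 0, -0.15], 0], [5.8, [0, 0, -0.15], 0]]}}

```text
time_s: 21.0
ee_pos: [0.6572, 0.0638, 0.0462]
eef_rot: [-1.569, 0.0, 1.752]
force: [-3.9, -0.5, -0.1]
grip_width: 0.0609
```

{"method": "jog_arm", "body": {"targets": [[5.8, [0, 0, -0.15], 0], [5.8, [0, 0, -0.15], 0]]}}

```text
time_s: 21.2
ee_pos: [0.6574, 0.0639, 0.0463]
eef_rot: [-1.566, -0.0, 1.752]
force: [-17.6, -3.5, 8.2]
grip_width: 0.0608
```

{"method": "jog_arm", "body": {"targets": [[5.8, [0, 0, -0.1], 0], [5.8, [0, 0, -0.1], 0]]}}

```text
time_s: 21.4
ee_pos: [0.6578, 0.0639, 0.0462]
eef_rot: [-1.564, -0.0, 1.752]
force: [-23.1, -3.9, 11.6]
grip_width: 0.061
```

Same pull-in, then a hard stop. I'll unload, release, lift, and move back clear for a check.

{"method": "jog_arm", "body": {"targets": [[5.8, [0, 0, 0.3], 0], [5.8, [0, 0, 0.3], 0], [7.5, [0, 0, 0.3], 0], [7.5, [0, 0, 0.3], 0], [9.4, [0, 0, 0.3], 0], [9.4, [0, 0, 0.3], 0], [9.4, [0, -2, 0.3], 0], [9.4, [0, -5, 0.3], 0], [9.4, [0, -9, 0.3], 0], [9.4, [0, -12, 0.3], 0]]}}

```text
time_s: 22.4
ee_pos: [0.6574, 0.0638, 0.1689]
eef_rot: [-1.573, 0.0, 1.752]
force: [-0.5, -0.2, -0.4]
grip_width: 0.0942
```

```bash
python3 - <<'E'
from h import *
o=ctrl.get_obs();p,r=o["ee_pos"],o["eef_rot"];print(o["time_s"],p,r,o["force"],o["grip_width"])
z=cam("wrist");np.savez("w10.npz",obs_p=p,obs_r=r,**z)
save("w10.png",z,s=1.5)
W=wworld(z,p,r)
m=(abs(W[...,2]-.051)<.004)&(abs(W[...,0]-.658)<.07)&(abs(W[...,1]-.064)<.045);P=W[m]
print(cv2.minAreaRect((P[:,:2]*1000).astype(np.float32)),np.median(P[:,2]))
E
```

```text
22.4 [0.65743765 0.06382675 0.1688668 ] [-1.57256659e+00  2.67800688e-04  1.75202698e+00] [-0.50363416 -0.21881688 -0.35218444] 0.09420625289754012
((657.7942504882812, 63.542274475097656), (105.35360717773438, 63.145084381103516), 10.6829195022583) 0.05092572000862844
```

View pics/w10.png

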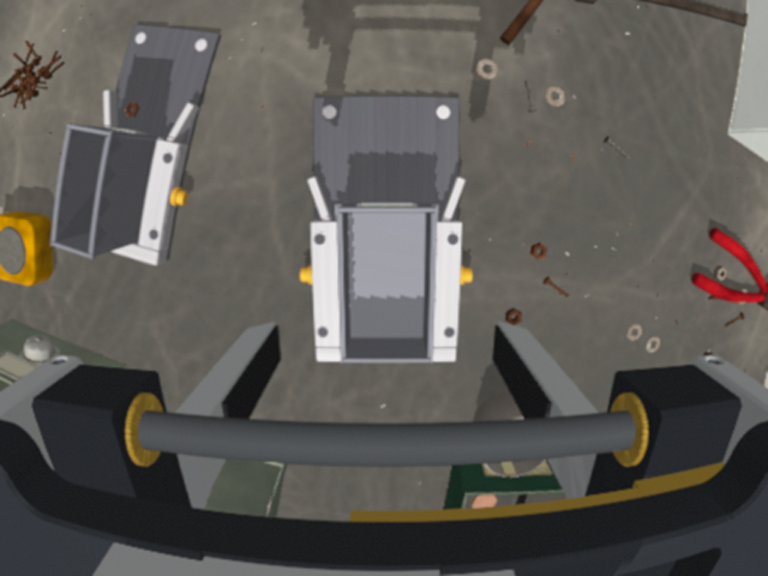

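Both trays are seated. The low one has its balls out evenly at (306,275) and (467,275), with rim centre (0.658,0.064), and the tall tray is still in its dock. Raise clear and hand in.

{"method": "jog_arm", "body": {"targets": [[9.4, [0, -2, 1], 0], [9.4, [0, -4, 2], 0], [9.4, [0, -4, 2], 0], [9.4, [0, -4, 2], 0], [9.4, [0, -4, 2], 0], [9.4, [0, -4, 2], 0]]}}

```text
time_s: 23.05
ee_pos: [0.6374, 0.0603, 0.205]
eef_rot: [-1.569, -0.0, 1.752]
force: [-0.2, -0.2, 0.4]
grip_width: 0.094
```

```bash
python3 - <<'E'
from h import *
z=dict(np.load("w10.npz"));W=wworld(z,z["obs_p"],z["obs_r"])
m=(abs(W[...,2]-.082)<.003)&(abs(W[...,0]-.622)<.07)&(abs(W[...,1]+.148)<.045);P=W[m]
print("tall",cv2.minAreaRect((P[:,:2]*1000).astype(np.float32)))
o=ctrl.get_obs();print(o["time_s"],o["ee_pos"],o["force"],abs(o["joint_vel"]).max());print(ctrl.hand_in())
E
```

```text
tall ((622.0802612304688, -147.7816925048828), (41.66730880737305, 84.87156677246094), 84.30818939208984)
23.05 [0.63739504 0.06026817 0.20501095] [-0.19108024 -0.15284448  0.42801763] 0.004409992733541026
the job is handed in; nothing more can be done
None
```

I lifted the tall tray out and slid it into the narrow dock, then slid the empty low tray into the wide dock. I let go of both and handed in at 23 s of the 72 s allowed.

- **Tall tray:** the final wrist-camera check puts its centre at (0.622, -0.148), unchanged since release. On entry the push force dropped, then rose to 19 N against the back stop.
- **Low tray:** before I picked it up it measured within 0.5 mm of its starting place. The final check puts it at (0.658, 0.064), after the same drop in force and then 23 N at the stop.
- **Detents:** I took the click from the force pattern and from both brass knobs showing evenly in the last views. I did not measure how far the balls had sprung out.
- **Disagreements:** the top camera differed from the wrist camera by about 1–2 mm sideways, so I used the wrist. The tall tray also shifted about 3 mm inside the low one as the gripper closed, without moving the low tray measurably.
- **Oil can, tape measure and pliers:** I stayed clear of all three, but did not measure them again at the end.

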